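# Lock the carving vise's swivel head with the tommy bar

### The arm

A 6-joint arm with a two-finger parallel gripper is mounted at the origin on the work surface. World frame = base frame: x ahead of the robot, y to its left, z up, the work surface at z = 0. Lengths are in m, angles in rad, forces in N, time in s.
With the tool pointing down it reaches from about 0.35 to 0.725 m from the base axis. Payload 4.3 kg.
Tool frame: the origin (TCP) lies at the very end of the fingers, on their centre line; the grasp point (between the pads) lies 19 mm behind it; z points along the fingers, x is the direction in which the jaws open and shut, and the axes are right-handed (so a half turn about z gives the same grasp; the last joint's range is limited). The gripper opens to 85 mm and grips with 20 to 120 N. Pads are 22 mm wide; open, the fingers measure 114 mm over their backs; the gripper's body (76 mm by 85 mm) begins 54 mm behind the grasp point. The pads swing forward as they close: fully open they stand 13 mm farther back than shut.
Start: joints at [1.086, 0.377, 0.081, 1.274, 0, 1.46], TCP at [0.211, 0.535, 0.231] pointing down, gripper open.
Joint ranges: [-2.72, 2.72], [-0.84, 1.66], [-1.02, 1.22], [-1.77, 2.12], [-1.37, 1.28], [-3.14, 3.14]. Speed limits (rad/s): [2.57, 2.57, 3.14, 3.14, 3.14, 3.14].

### API

Orientations are given as [roll, pitch, yaw] about the fixed x, y, z axes, in that order (R = Rz(yaw) Ry(pitch) Rx(roll)).
In Python, from workcell import * gives the robot as it stands.
- The arm moves only by the tool send_rows, never from a script. Its argument "steps" is a list that holds one entry, the list of rows, each a list of 7 numbers: the shift along the tool's x, y, z in m, then the turn, a rotation vector about the tool's x, y, z in rad, then the opening, from 0 (shut) to 1 (fully open). A call has 1 to 8 rows; each row shifts and turns the commanded pose from where the row before left it, along the tool's axes as they then stand; what a row does not reach is not made up. A row lasts 1/12 s, in which the tool goes at most 41.7 mm and 7.16 degrees, less where a joint would pass 70% of its speed; a pose out of reach is approached as far as the arm can. A call is refused whole if a number of a shift passes 0.0417 or a number of a turn 0.125, either way. A call with a gripper value outside its range is refused whole. The fingers move at their own pace and stop on an object; "squeeze" is the grip in N (left out, the last holds). Time passes only in rows, so rows that do not move let the fingers close. It gives the time, the measured TCP pose, the force and the opening at its end, in the units of the state.
- read_state(): the state, without advancing time (a new reading comes with each control period).
- snapshot(name): name is "scene" or "top"; returns the picture (480x640x3 uint8, red, green, blue); there is no depth.
- camera_model(name): a dict with "intrinsics" (3x3 intrinsics, pixels), "k1" (the pictures are not rectified: a ray, as slopes to the right and down, at radius r is drawn at 1 + k1 r^2 times it, then the intrinsics apply), "R" (3x3) and "t" (3): a world point X has camera coordinates R X + t. Camera axes: x right, y down, z forward; pixel columns grow to the right and rows downward; lengths in m; the calibration is good to about 2 mm. A picture is of the moment at which its call begins. camera_model takes no time and is no camera call.
- finish_job(): hands the job in, once; it reports no verdict.
The state is a dict: "time": time; "qpos": joint angles; "joint_vel": joint speeds; "joint_torque": joint torques, N m; "eef_pos": TCP position; "tcp_rot": TCP orientation; "wrist_force": force on the tool from outside, world axes, zero at the start; "ft_torque": the same for the moment, N m; "grip_width": finger opening in m.
Only numpy, scipy, OpenCV 4.12 (cv2) and the standard library are available. Lean on these libraries where they do the work, as an engineer would, in place of code of your own. Each camera call takes 0.05 s, during which the arm holds its last target. There are 200 camera calls.

### The job

Take the tommy bar from its wooden rest and screw the vise's holed collar down clockwise (seen from above), moving the bar from hole to hole as the overhanging jaw allows, until the swivel head is locked: nip it up by feel to about 0.5 N m about the collar's axis, and no harder. Then lay the bar back in its rest; do not bump the jaw or the owl it holds, and leave the other things where they lie.

Things in the scene. Friction and masses are not known exactly. Their poses are not given: they have to be found in the camera images.
- vise: Green cast base of the vise, bolted down, 144 mm across and 13 mm high, barrel 84 mm across above it. Origin at table level on the collar's axis, z up. Within 165 mm of the axis and below 95 mm nothing stands but the vise; only low things (under 32 mm) may lie there.
- collar_axis (a point): Point fixed in the vise on the upright axis about which the collar turns, 56.5 mm above the table. The collar's six holes start at most 1.5 mm below that height. Clockwise seen from above tightens (right-hand thread; the collar sinks 7 mm a turn, the holes with it). The torque on the collar is that of the hand's pull about this axis together with any twist that the hand itself puts into the bar.
- collar: Steel capstan collar, 94 mm across, 24 mm high, 43 to 67 mm above the table at first. Origin on its axis at its underside, hole 0 along +x. Runs free at under 0.1 N m; how far it turns before it bites differs each time (1 to 2.8 rad) and cannot be seen. Torque then climbs some 1.2 N m per rad: 0.5 N m comes 0.35 rad after the bite; over 0.7 is overtight. It stays as left.
- hole0 (a point): Mouth of hole 0. The six holes are blind, level and radial, 7.8 mm in diameter and 20 mm deep, 60 degrees apart, each in a small flat 46.5 mm from the axis and marked by a red line on the collar's top. A bar pushed home has its tip 26.5 mm from the axis.
- hole1 (a point): Mouth of hole 1, 60 degrees counter-clockwise (seen from above) of hole 0
- hole2 (a point): Mouth of hole 2, 120 degrees counter-clockwise of hole 0
- hole3 (a point): Mouth of hole 3, 180 degrees from hole 0
- hole4 (a point): Mouth of hole 4, 240 degrees counter-clockwise of hole 0
- hole5 (a point): Mouth of hole 5, 300 degrees counter-clockwise of hole 0
- head: Swivel head, does not move: neck 18 mm thick rising through the collar to a dark steel jaw slide, 30 mm wide, 100 to 113 mm above the table, along this body's y from -86 to +80 mm, with end blocks and jaws up to 143 mm. Origin at table level on the axis; -x faces the robot within 0.5 rad. The hand on the bar has room to swing on this -x side, about 0.8 rad either way.
- knob (a point): Centre of the jaw's brass knob, 27 mm across, 82 mm out along the head's +y, 127 mm above the table; it reaches 91 mm out
- owl (a point): Middle of the boxwood owl in the jaws, on the axis, 142 mm above the table; its ears reach 172 mm
- bar_grip (a point): Tommy bar, 140 mm, about 65 g: dark steel handle 10 mm thick, 90 mm long, with a 22 mm wide brass band round its middle, then a 6 mm shank 50 mm long with a round nose. This point is the band's centre on the bar's centre line; x points along the bar to the tip 95 mm away. In the rest it lies 40 mm above the table.
- bar_tip (a point): Very tip of the bar's shank, 95 mm from bar_grip
- rest: Dark wooden rest, fixed: plate 100 x 50 mm, 8 mm thick, two uprights 12 mm thick at 34 mm either side of the middle, each with an open V (26 mm wide at the mouth, rims 45 mm high). Origin at the middle of its underside, x along the bar. The bar lies level in both Vs, band midway, centre line 40 mm above the table, tip towards +x.
- pick: Bystander: steel dental pick with hex grip, 160 mm long, lying, 8 mm high
- stone: Bystander: grey ceramic stone, 100 by 24 by 12 mm
- blank: Bystander: black resin blank, 46 by 34 by 30 mm
- canister: Bystander: small tin screw-top canister, 45 mm across, 38 mm high
- boxwood: Bystander: sawn boxwood block, 60 by 30 by 28 mm
- brush: Bystander: small dusting brush, 150 mm long, lying
There are look-alikes about, which are no part of the job. Of the things like the part that bears bar_grip, leave any that is purple; of the rest the smaller one is meant.

How it is judged:
By the outcome, as a careful person would: the job done as asked, in the order asked, and still so for the second after the job is handed in, with the robot touching nothing.
It also fails if it takes over 72 s, if anything falls off the work surface, if the arm or the gripper's body presses on something with over 40 N, if the wrist force passes 120 N, or if a joint passes its speed limit or range.

## Working session

There is one attempt and no reset: what is moved stays moved. The work goes in short steps, Python scripts to look and compute and a tool call to move; the robot and the scene stay as the last step left them, time stands still between calls to the robot, and variables do not carry over. Pictures are saved under pics/ and viewed, about 8 in all and at most 12, crops included, and the job is handed in when it is done.

Besides the shell and the picture viewer there is one more tool, called after "Request:" in YAML: its name, and indented under it one key for each argument. send_rows: Moves the arm, as the interface text tells. Its arguments: {"type":"object","properties":{"steps":{"type":"array","items":{"type":"array","items":{"type":"array","items":{"type":"number"}}}},"squeeze":{"type":"number"}},"required":["steps"]}

```bash
ls; mkdir -p pics; python3 - <<'E'
from workcell import *
import cv2
for n in ("scene","top"):
    im=snapshot(n); cv2.imwrite(f"pics/{n}0.png",im[:,:,::-1]); 
    c=camera_model(n); print(n,c)
print(read_state())
E
```

```text
pics
scene {'intrinsics': array([[453.47692723,   0.        , 317.88043501],
       [  0.        , 453.47692723, 236.84742563],
       [  0.        ,   0.        ,   1.        ]]), 'k1': -0.025699662190590944, 'R': array([[-0.55153708,  0.83413756, -0.00462449],
       [ 0.54797319,  0.35813233, -0.75595411],
       [-0.62891354, -0.41947082, -0.65460828]]), 't': array([ 0.26812757, -0.18876334,  1.52139503])}
top {'intrinsics': array([[552.67975048,   0.        , 323.38425811],
       [  0.        , 552.67975048, 236.41204104],
       [  0.        ,   0.        ,   1.        ]]), 'k1': 0.03910910759610248, 'R': array([[ 0.0027725 , -0.99995328, -0.00926069],
       [-0.99001443, -0.0014395 , -0.14095873],
       [ 0.14093881,  0.00955903, -0.98997216]]), 't': array([0.03775524, 0.53262066, 1.19402223])}
{'time': 0.1, 'qpos': array([ 1.08569095e+00,  3.78025934e-01,  7.97917884e-02,  1.27438671e+00,
       -4.66271087e-06,  1.46049530e+00]), 'joint_vel': array([-5.10012127e-04, -1.09251381e-03,  2.49621540e-03,  6.24013034e-04,
       -2.15915741e-05, -1.11267696e-03]), 'joint_torque': array([ 1.22049121e-03, -4.64692068e+01,  2.70583016e+01,  1.20305142e-02,
       -1.77386719e-04, -1.47565341e-06]), 'eef_pos': array([0.21023148, 0.53457839, 0.23044629]), 'tcp_rot': array([-3.14139645e+00,  1.81395903e-03,  1.19599216e+00]), 'wrist_force': array([-1.10750758,  0.49480385, -0.61317329]), 'ft_torque': array([-0.02177741,  0.02254369,  0.01483124]), 'grip_width': 0.08590538737053713}
```

View pics/top0.png

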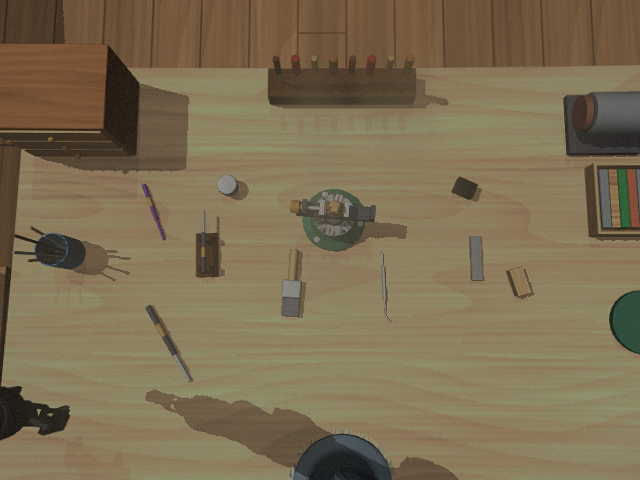

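View pics/scene0.png

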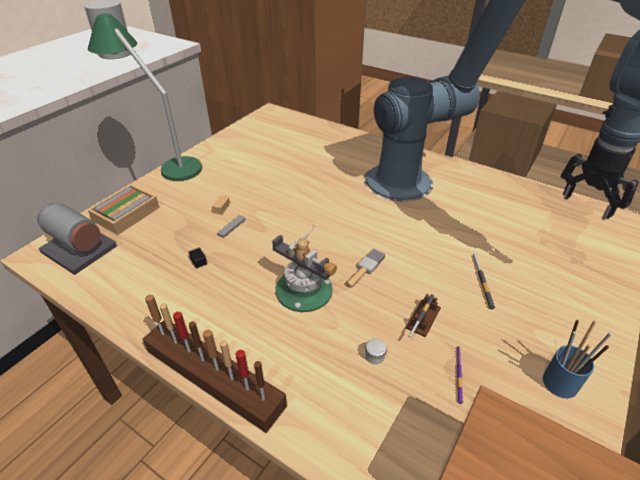

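Bar candidates in the top view are the rest (205,240), the table (168,342, larger) and a purple one (153,210). The one in the rest fits: it isn't purple and it's the smaller of the other two. I'll confirm that in an enlarged crop together with the collar.

```bash
cat > h.py <<'E'
from workcell import *
import numpy as np, cv2
from scipy.spatial.transform import Rotation as Ro
def ray(n,u,v):
    c=camera_model(n);K=c["intrinsics"];d=np.array([(u-K[0,2])/K[0,0],(v-K[1,2])/K[1,1]]);s=d.copy()
    for _ in range(10): s=d/(1+c["k1"]*(s@s))
    R=c["R"];return -R.T@c["t"],R.T@np.array([*s,1])
def onz(n,u,v,z):
    o,d=ray(n,u,v);return o+d*(z-o[2])/d[2]
def proj(n,X):
    c=camera_model(n);K=c["intrinsics"];p=c["R"]@np.array(X)+c["t"];s=p[:2]/p[2];s=s*(1+c["k1"]*(s@s));return s*K[0,0]+K[:2,2]
def pose():
    s=read_state();return np.array(s["eef_pos"]),Ro.from_euler("xyz",s["tcp_rot"])
E
python3 - <<'E'
from h import *
im=cv2.imread("pics/top0.png");sc=cv2.imread("pics/scene0.png")
a=cv2.resize(im[175:295,280:400],(400,400),interpolation=3)
b=cv2.resize(im[195:295,155:255],(400,400),interpolation=3)
cv2.imwrite("pics/crop1.png",np.hstack([a,b]))
a=cv2.resize(sc[220:320,255:355],(400,400),interpolation=3)
b=cv2.resize(sc[280:360,385:465],(400,400),interpolation=3)
cv2.imwrite("pics/crop2.png",np.hstack([a,b]))
E
```

```text
(no output)
```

View pics/crop1.png

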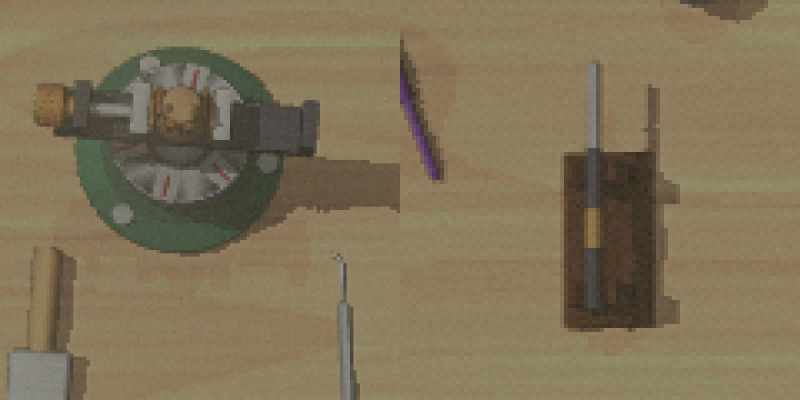

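View pics/crop2.png

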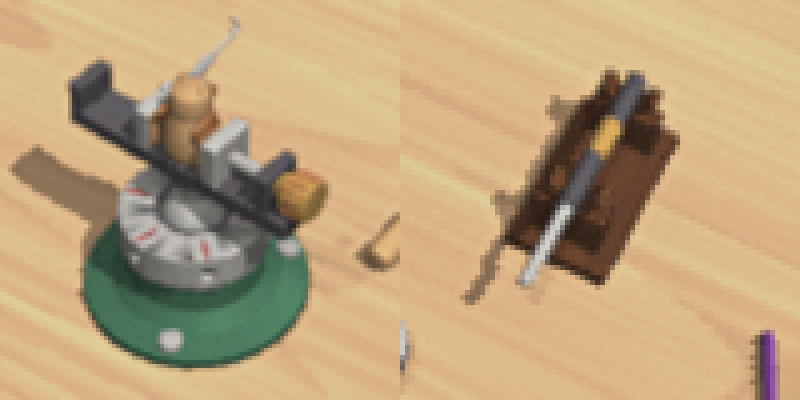

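The bar lying in the rest is confirmed: steel with a yellow band, and not purple. In the top view its band is at about (203,252) and its tip at about (203.5,210.5). The collar's red lines are at about (338,197), (330,229) and (345,226). Next I'll measure these.

```bash
cat > m.py <<'E'
from h import *
from scipy.optimize import least_squares
def meas(top,sc):
  for n,im,box in (("top",top,(290,390,175,260)),("scene",sc,(265,345,225,320))):
    hsv=cv2.cvtColor(im,cv2.COLOR_BGR2HSV)
    x0,x1,y0,y1=box
    g=np.zeros(im.shape[:2],np.uint8);g[y0:y1,x0:x1]=cv2.inRange(hsv,(55,60,20),(90,255,255))[y0:y1,x0:x1]
    cs,_=cv2.findContours(g,cv2.RETR_EXTERNAL,cv2.CHAIN_APPROX_NONE)
    P=np.vstack([c[:,0] for c in cs if cv2.contourArea(c)>20])
    H=cv2.convexHull(P)[:,0]
    W=np.array([onz(n,u,v,.011)[:2] for u,v in H])
    r=least_squares(lambda p:np.hypot(*(W-p).T)-.072,W.mean(0),loss="soft_l1",f_scale=.001)
    print(n,"base",r.x,np.sqrt(np.mean(r.fun**2)))
    b,gg,rr=[im[...,i].astype(int) for i in range(3)]
    m=((rr-np.maximum(b,gg))>25).astype(np.uint8); m[:y0]=0;m[y1:]=0;m[:,:x0]=0;m[:,x1:]=0
    m&=((gg-b)<22).astype(np.uint8)
    k,l,st,ce=cv2.connectedComponentsWithStats(m)
    for i in range(1,k):
        if st[i,4]<3: continue
        w=onz(n,*ce[i],.067)[:2]-r.x
        print("  red",ce[i].round(1),st[i,4],"r",np.hypot(*w).round(4),"ang",np.degrees(np.arctan2(w[1],w[0])).round(1))
E
python3 - <<'E'
from m import *
t=cv2.imread("pics/top0.png");s=cv2.imread("pics/scene0.png")
meas(t,s)
# bar band & tip
for n,im,(x0,x1,y0,y1) in (("top",t,(190,220,235,265)),("scene",s,(415,440,295,320))):
    hsv=cv2.cvtColor(im[y0:y1,x0:x1],cv2.COLOR_BGR2HSV)
    m=cv2.inRange(hsv,(15,110,100),(30,255,255));ys,xs=np.nonzero(m);u,v=xs.mean()+x0,ys.mean()+y0
    print(n,"band",u,v,len(xs),onz(n,u,v,.041))
print("tip top",onz("top",203.3,210.3,.04),"scene",onz("scene",385+125/5,280+283/5,.04))
print("butt top",onz("top",155+193/4,195+308/4,.04))
print("knob top",onz("top",280+48/3.333,175+104/3.333,.127),"other end",onz("top",280+312/3.333,175+128/3.333,.143),"owl",onz("top",280+180/3.333,175+108/3.333,.165))
E
```

```text
Traceback (most recent call last):
  File "m.py", line 9, in meas
    P=np.vstack([c[:,0] for c in cs if cv2.contourArea(c)>20])
ValueError: need at least one array to concatenate
```

```bash
sed -i 's/(55,60,20),(90,255,255)/(38,70,20),(95,255,255)/' m.py; cat > b.py <<'E'
from m import *
t=cv2.imread("pics/top0.png");s=cv2.imread("pics/scene0.png")
print(t[242,330],s[305,290],cv2.cvtColor(t[242:243,330:331],cv2.COLOR_BGR2HSV),t[226,345],t[229,330])
meas(t,s)
for n,im,(x0,x1,y0,y1) in (("top",t,(190,220,235,265)),("scene",s,(415,440,295,320))):
    hsv=cv2.cvtColor(im[y0:y1,x0:x1],cv2.COLOR_BGR2HSV)
    m=cv2.inRange(hsv,(15,110,100),(30,255,255));ys,xs=np.nonzero(m);u,v=xs.mean()+x0,ys.mean()+y0
    print(n,"band",u,v,len(xs),onz(n,u,v,.041))
print("tip top",onz("top",203.3,210.3,.04),"scene",onz("scene",385+125/5,280+283/5,.04))
print("butt top",onz("top",155+193/4,195+308/4,.04))
print("knob top",onz("top",280+48/3.333,175+104/3.333,.127),"other end",onz("top",280+312/3.333,175+128/3.333,.143),"owl",onz("top",280+180/3.333,175+108/3.333,.165))
E
python3 b.py
```

```text
[67 87 75] [ 89 118  74] [[[48 59 87]]] [64 72 94] [ 63  76 113]Traceback (most recent call last):
  File "b.py", line 4, in <module>
    meas(t,s)
    ~~~~^^^^^
  File "m.py", line 9, in meas
    P=np.vstack([c[:,0] for c in cs if cv2.contourArea(c)>20])
    return _nx.concatenate(arrs, 0, dtype=dtype, casting=casting)
           ~~~~~~~~~~~~~~~^^^^^^^^^^^^^^^^^^^^^^^^^^^^^^^^^^^^^^^
ValueError: need at least one array to concatenate
```

```bash
sed -i 's/cv2.inRange(hsv,(38,70,20),(95,255,255))\[/((im[...,1].astype(int)-im[...,2]>6)*255).astype(np.uint8)[/; s/max(b,gg))>25/maximum(b,gg))>25/' m.py; sed -i 's/maximaximum/maximum/;s/(gg-b)<22/(gg-b)<20/;s/gg))>25/gg))>16/' m.py; python3 b.py
```

```text
[67 87 75] [ 89 118  74] [[[48 59 87]]] [64 72 94] [ 63  76 113]
top base [0.57614513 0.01514986] 0.001616710810957495
  red [338.  198.2] 12 r 0.0379 ang -12.8
  red [341. 207.] 3 r 0.023 ang -40.7
  red [317.5 218.5] 6 r 0.0373 ang 102.7
  red [346.  226.5] 10 r 0.0365 ang -135.1
  red [329.3 230.2] 10 r 0.0357 ang 162.7
  red [379.3 228. ] 3 r 0.1025 ang -106.5
  red [387.3 230.3] 3 r 0.1206 ang -106.5
  red [372.5 235. ] 4 r 0.0945 ang -118.1
  red [364.2 238.5] 4 r 0.0836 ang -128.6
scene base [0.58340622 0.02221973] 0.0013257771018346624
  red [292.1 251.5] 8 r 0.0834 ang -125.1
  red [295.3 251.6] 10 r 0.0804 ang -130.4
  red [288.5 267.5] 10 r 0.0418 ang -84.6
  red [327.2 274.2] 8 r 0.0582 ang 119.6
  red [291.  278.4] 14 r 0.034 ang -25.5
  red [306. 282.] 11 r 0.0303 ang 47.1
top band 202.5 251.73684210526315 38 [0.49742369 0.3065201  0.041     ]
scene band 425.8857142857143 306.8 35 [0.49652905 0.30836288 0.041     ]
tip top [0.59094333 0.30808444 0.04      ] scene [0.59360923 0.31307095 0.04      ]
butt top [0.45259237 0.30355294 0.04      ]
knob top [0.58332489 0.09857017 0.127     ] other end [ 0.56528813 -0.06479113  0.143     ] owl [0.57340516 0.01645721 0.165     ]
```

Request:
send_rows:
  steps:
    - [[-0.0088, 0.0292, 0.0108, 0, 0, 0, 1], [-0.0088, 0.0292, 0.0108, 0, 0, 0, 1], [-0.0088, 0.0292, 0.0108, 0, 0, 0, 1], [-0.0088, 0.0292, 0.0108, 0, 0, 0, 1], [-0.0088, 0.0292, 0.0108, 0, 0, 0, 1], [-0.0088, 0.0292, 0.0108, 0, 0, 0, 1], [-0.0088, 0.0292, 0.0108, 0, 0, 0, 1], [-0.0088, 0.0292, 0.0108, 0, 0, 0, 1]]

```text
time: 0.77
eef_pos: [0.4028, 0.3828, 0.144]
tcp_rot: [-3.141, 0.001, 1.196]
wrist_force: [1.0, -0.5, -0.7]
grip_width: 0.0854
```

Request:
send_rows:
  steps:
    - [[-0.0088, 0.0292, 0.0108, 0, 0, 0, 1], [-0.0088, 0.0292, 0.0108, 0, 0, 0, 1], [-0.0088, 0.0292, 0.0108, 0, 0, 0, 1], [-0.0088, 0.0292, 0.0108, 0, 0, 0, 1], [0, 0, 0, 0, 0, -0.1025, 1], [0, 0, 0, 0, 0, -0.1025, 1], [0, 0, 0, 0, 0, -0.1025, 1], [0, 0, 0, 0, 0, -0.1025, 1]]

```text
time: 1.43
eef_pos: [0.4977, 0.308, 0.1009]
tcp_rot: [-3.14, 0.001, 1.61]
wrist_force: [-0.1, -0.1, 0.3]
grip_width: 0.0853
```

```bash
python3 - <<'E'
from h import *
from scipy.optimize import least_squares
p,R=pose();print(p,R.as_euler("xyz"),read_state()["wrist_force"])
M=[]
for n,L in (("top",[(338,198.2),(317.5,218.5),(346,226.5),(329.3,230.2)]),("scene",[(288.5,267.5),(291,278.4),(306,282)])):
    for u,v in L: M.append((n=="scene",onz(n,u,v,.067)[:2]))
def f(p):
    r=[]
    for s,w in M:
        d=w-p[:2]-s*p[4:6]; a=np.arctan2(d[1],d[0])-p[2]; a=(a+np.pi/6)%(np.pi/3)-np.pi/6
        r+=[np.hypot(*d)*np.sin(a)*1000,(np.hypot(*d)-p[3])*1000]
    return np.r_[r,(p[3]-.037)*500,p[4:6]*300]
r=least_squares(f,[.575,.0165,np.radians(44.4),.037,0,0],loss="soft_l1");print(r.x,np.degrees(r.x[2]),r.fun.round(1))
E
```

```text
[0.49767411 0.30797809 0.1009349 ] [-3.14016831e+00  5.18591825e-04  1.61031172e+00] [-0.09532634 -0.06849275  0.25460178]
[5.77401143e-01 1.59904223e-02 7.85539512e-01 3.73913859e-02
 2.98170332e-04 1.25639939e-03] 45.00809865391529 [ 0.3 -0.4 -0.1 -0.6 -0.3  0.6 -0.3 -0.8 -0.2  0.5  0.   0.2  0.6  0.4
  0.2  0.1  0.4]
```

Request:
send_rows:
  steps:
    - [[0, 0, 0.012, 0, 0, 0, 1], [0, 0, 0.012, 0, 0, 0, 1], [0, 0, 0.012, 0, 0, 0, 1], [0, 0, 0.012, 0, 0, 0, 1], [0, 0, 0.012, 0, 0, 0, 0.6], [0, 0, 0.01, 0, 0, 0, 0.4], [0, 0, 0.01, 0, 0, 0, 0.4], [0, 0, 0, 0, 0, 0, 0.4]]
  squeeze: 70

```text
time: 2.1
eef_pos: [0.4962, 0.3078, 0.0193]
tcp_rot: [-3.138, 0.001, 1.606]
wrist_force: [-0.4, 0.1, -0.7]
grip_width: 0.0387
```

Request:
send_rows:
  steps:
    - [[0, 0, 0, 0, 0, 0, 0.2], [0, 0, 0, 0, 0, 0, 0.1], [0, 0, 0, 0, 0, 0, 0], [0, 0, 0, 0, 0, 0, 0], [0, 0, 0, 0, 0, 0, 0], [0, 0, 0, 0, 0, 0, 0]]

```text
time: 2.6
eef_pos: [0.4983, 0.3072, 0.0224]
tcp_rot: [3.141, 0.003, 1.605]
wrist_force: [-0.5, -4.6, 1.5]
grip_width: 0.0075
```

```bash
python3 - <<'E'
from h import *
s=read_state();print(s)
E
```

```text
{'time': 2.6, 'qpos': array([ 0.44563906,  0.54090914, -0.23055225,  0.79943172, -0.0028248 ,
        0.41130447]), 'joint_vel': array([ 0.00065539, -0.00051747,  0.00116299, -0.00228057, -0.00093003,
        0.00016852]), 'joint_torque': array([ 2.55275823e+00, -4.94064546e+01,  2.36896527e+01, -9.69898961e-01,
        1.34943467e+00,  3.37304962e-03]), 'eef_pos': array([0.49834706, 0.30723296, 0.022399  ]), 'tcp_rot': array([3.14055199e+00, 2.62790003e-03, 1.60512969e+00]), 'wrist_force': array([-0.46500717, -4.62919918,  1.48299294]), 'ft_torque': array([-0.94446099,  0.02083944,  0.04044439]), 'grip_width': 0.0074881833663105616}
```

Request:
send_rows:
  steps:
    - [[0, 0, -0.004, 0, 0, 0, 0], [0, 0, -0.008, 0, 0, 0, 0], [0, 0, -0.01, 0, 0, 0, 0], [0, 0, -0.01, 0, 0, 0, 0], [0, 0, -0.01, 0, 0, 0, 0], [0, 0, -0.01, 0, 0, 0, 0], [0, 0, -0.01, 0, 0, 0, 0], [0, 0, -0.008, 0, 0, 0, 0]]

```text
time: 3.27
eef_pos: [0.4984, 0.3089, 0.0934]
tcp_rot: [3.14, -0.001, 1.606]
wrist_force: [0.0, 0.0, -2.0]
grip_width: 0.0076
```

Request:
send_rows:
  steps:
    - [[-0.0206, -0.007, 0, 0, 0, 0, 0], [-0.0206, -0.007, 0, 0, 0, 0, 0], [-0.0206, -0.007, 0, 0, 0, 0, 0], [-0.0206, -0.007, 0, 0, 0, 0, 0], [-0.0206, -0.007, 0, 0, 0, 0, 0], [-0.0206, -0.007, 0, 0, 0, 0, 0], [-0.0206, -0.007, 0, 0, 0, 0, 0], [-0.0206, -0.007, 0, 0, 0, 0, 0]]

```text
time: 3.93
eef_pos: [0.4475, 0.141, 0.0922]
tcp_rot: [3.141, -0.0, 1.606]
wrist_force: [-0.1, 0.4, 0.5]
grip_width: 0.0073
```

Request:
send_rows:
  steps:
    - [[-0.0206, -0.007, 0, 0, 0, 0, 0], [-0.0206, -0.007, 0, 0, 0, 0, 0], [-0.0206, -0.007, 0, 0, 0, 0, 0], [-0.0206, -0.007, 0, 0, 0, 0, 0], [0, 0, 0, 0, 0, 0.099, 0], [0, 0, 0, 0, 0, 0.099, 0], [0, 0, 0, 0, 0, 0.098, 0], [0, 0, 0, 0, 0, 0, 0]]

```text
time: 4.6
eef_pos: [0.4229, 0.0584, 0.0922]
tcp_rot: [3.141, -0.0, 1.308]
wrist_force: [-0.0, -0.5, -0.4]
grip_width: 0.0075
```

```bash
python3 - <<'E'
from h import *
p,R=pose();print(read_state());
a=snapshot("top")[:,:,::-1];b=snapshot("scene")[:,:,::-1]
cv2.imwrite("pics/top1.png",a);cv2.imwrite("pics/scene1.png",b)
cv2.imwrite("pics/c3.png",np.hstack([cv2.resize(a[180:300,270:390],(400,400),interpolation=3),cv2.resize(b[200:320,250:370],(400,400),interpolation=3)]))
d=R.apply([0,1,0])
for n in("top","scene"): print(n,proj(n,p+[0,0,.0176]+d*.095),proj(n,p+[0,0,.0176]+d*.045))
E
```

```text
{'time': 4.6, 'qpos': array([-1.17496015e-02,  1.84596052e-01, -5.64797875e-01,  8.20766116e-01,
        1.23678752e-04,  2.51063453e-01]), 'joint_vel': array([ 0.00551986,  0.00471721,  0.00199335, -0.00330374,  0.00124196,
       -0.13219191]), 'joint_torque': array([-1.48234838e-01, -3.29260683e+01,  2.31684494e+01, -9.85207676e-03,
       -7.98682217e-03,  6.94523491e-01]), 'eef_pos': array([0.42285991, 0.05837414, 0.09224779]), 'tcp_rot': array([ 3.14100704e+00, -2.77875776e-04,  1.30798339e+00]), 'wrist_force': array([-0.02796547, -0.48094338, -0.40527845]), 'ft_torque': array([-0.04171462, -0.02890995,  0.0637135 ]), 'grip_width': 0.007473756300373273}
top [325.51869489 240.04910705] [319.23165916 263.01002902]
scene [322.73640723 245.90607898] [337.57660025 237.01641711]
```

View pics/c3.png

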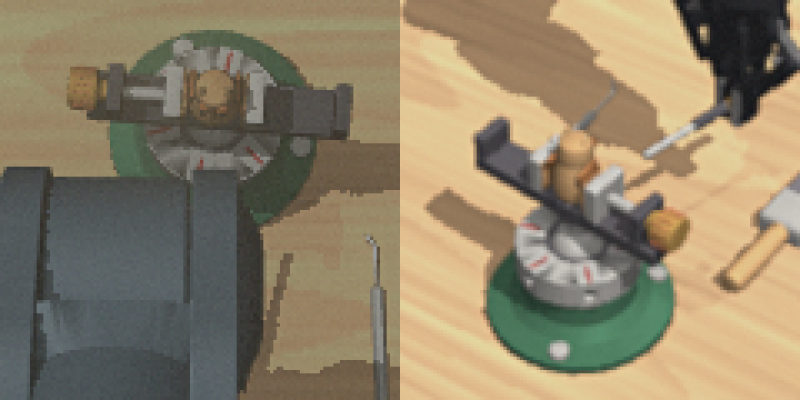

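Request:
send_rows:
  steps:
    - [[0, 0, 0.0108, 0, 0, 0, 0], [0, 0, 0.0108, 0, 0, 0, 0], [0, 0, 0.0108, 0, 0, 0, 0], [0, 0, 0.0108, 0, 0, 0, 0], [0, 0, 0.0108, 0, 0, 0, 0], [0, 0.005, 0, 0, 0, 0, 0], [0, 0.005, 0, 0, 0, 0, 0], [0, 0.003, 0, 0, 0, 0, 0]]

```text
time: 5.37
eef_pos: [0.4368, 0.0551, 0.0384]
tcp_rot: [3.14, -0.0, 1.311]
wrist_force: [1.6, 0.0, -0.9]
grip_width: 0.0078
```

```bash
cat > s.py <<'E'
from h import *
C=np.array([.5774,.016])
def st():
    s=read_state();p,R=pose();d=p[:2]-C;F=np.array(s["wrist_force"]);b=R.apply([0,1,0]);r=np.hypot(*d)
    print("t",round(s["time"],2),"z",p[2].round(4),"r",r.round(4),"th",np.degrees(np.arctan2(d[1],d[0])).round(2)%360,"bar+180",(np.degrees(np.arctan2(b[1],b[0]))+180).round(2),
     "F",F.round(1),"axial",(F@b).round(2),"tau",(d[0]*F[1]-d[1]*F[0]+s["ft_torque"][2]).round(3),"Mz",s["ft_torque"][2].round(3),"g",round(s["grip_width"],4))
if __name__=="__main__": st()
E
python3 s.py; python3 - <<'E'
from h import *
b=snapshot("scene")[:,:,::-1];cv2.imwrite("pics/scene2.png",b)
cv2.imwrite("pics/c4.png",cv2.resize(b[230:310,270:370],(800,640),interpolation=3)[:600])
E
```

```text
t 5.37 z 0.0384 r 0.1459 th 164.44 bar+180 165.11 F [ 1.6  0.  -0.9] axial 1.53 tau -0.074 Mz -0.009 g 0.0078
```

View pics/c4.png

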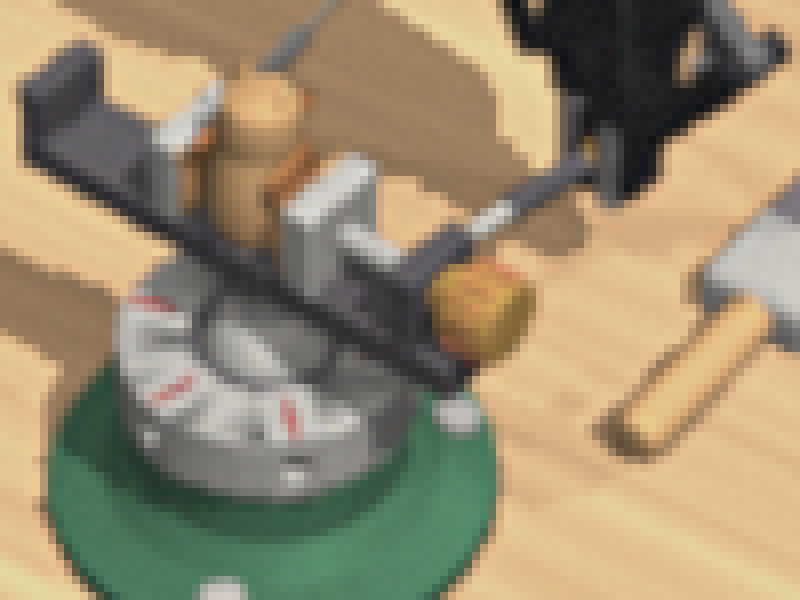

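Request:
send_rows:
  steps:
    - [[0, 0.002, 0, 0, 0, 0, 0], [0, 0.002, 0, 0, 0, 0, 0], [0, 0.002, 0, 0, 0, 0, 0], [0, 0.002, 0, 0, 0, 0, 0], [0, 0.002, 0, 0, 0, 0, 0], [0, 0, 0, 0, 0, 0, 0]]

```text
time: 5.92
eef_pos: [0.4456, 0.0526, 0.0379]
tcp_rot: [3.141, -0.0, 1.31]
wrist_force: [-0.4, 0.3, -0.4]
grip_width: 0.008
```

```bash
python3 s.py
```

```text
t 5.92 z 0.0379 r 0.1368 th 164.5 bar+180 165.06 F [-0.4  0.3 -0.4] axial -0.51 tau 0.012 Mz 0.036 g 0.008
```

Request:
send_rows:
  steps:
    - [[0, 0.002, 0, 0, 0, 0, 0], [0, 0.002, 0, 0, 0, 0, 0], [0, 0.002, 0, 0, 0, 0, 0], [0, 0.002, 0, 0, 0, 0, 0], [0, 0.002, 0, 0, 0, 0, 0], [0, 0.002, 0, 0, 0, 0, 0], [0, 0, 0, 0, 0, 0, 0]]

```text
time: 6.5
eef_pos: [0.4572, 0.0494, 0.0378]
tcp_rot: [3.141, -0.0, 1.31]
wrist_force: [1.0, 1.1, -0.1]
grip_width: 0.0075
```

```bash
python3 s.py
```

```text
t 6.5 z 0.0378 r 0.1248 th 164.46 bar+180 165.05 F [ 1.   1.1 -0.1] axial 0.64 tau -0.165 Mz 0.0 g 0.0075
```

Request:
send_rows:
  steps:
    - [[0.006, 0.00014, 5e-05, 0, 0, 0.048, 0], [0.012, 0.00058, 0.0001, 0, 0, 0.096, 0], [0.012, 0.00058, 0.0001, 0, 0, 0.096, 0], [0.012, 0.00058, 0.0001, 0, 0, 0.096, 0], [0.012, 0.00058, 0.0001, 0, 0, 0.096, 0], [0.012, 0.00058, 0.0001, 0, 0, 0.096, 0], [0.006, 0.00014, 0.0001, 0, 0, 0.048, 0], [0, 0, 0, 0, 0, 0, 0]]

```text
time: 7.17
eef_pos: [0.4936, 0.1107, 0.0368]
tcp_rot: [-3.141, 0.001, 0.734]
wrist_force: [-0.6, 0.5, 0.8]
grip_width: 0.0073
```

```bash
python3 s.py;python3 - <<'E'
from m import *
s=snapshot("scene")[:,:,::-1].copy();cv2.imwrite("pics/scene3.png",s)
for u in range(1):
    b,g,r=[s[...,i].astype(int) for i in range(3)]
    m=(((r-np.maximum(b,g))>16)&((g-b)<20)).astype(np.uint8);m[:262]=0;m[295:]=0;m[:,:280]=0;m[:,325:]=0
    k,l,st,ce=cv2.connectedComponentsWithStats(m)
    for i in range(1,k):
        w=onz("scene",*ce[i],.0665)[:2]-[.5777,.01725];print(ce[i],st[i,4],np.hypot(*w),np.degrees(np.arctan2(w[1],w[0])))
E
```

```text
t 7.17 z 0.0368 r 0.1264 th 131.51 bar+180 132.05 F [-0.6  0.5  0.8] axial -0.74 tau -0.12 Mz -0.137 g 0.0073
[293.28571429 263.        ] 7 0.03781881808215668 -105.49868925976813
[284. 269.] 1 0.04737566730806141 -65.6660471666084
[288.  273.5] 14 0.03704525401099781 -44.11643030600562
[298.         281.30769231] 13 0.03583816954830187 15.57209400354927
[313.22222222 279.33333333] 9 0.03752925253126274 75.76471606062015
```

Request:
send_rows:
  steps:
    - [[0, -0.004, 0, 0, 0, 0, 0], [0, -0.008, 0, 0, 0, 0, 0], [0, -0.008, 0, 0, 0, 0, 0], [0, -0.008, 0, 0, 0, 0, 0], [0, 0, 0, 0, 0, 0, 0], [-0.017, 0.00094, 0, 0, 0, -0.1106, 0], [-0.017, 0.00094, 0, 0, 0, -0.1106, 0], [-0.017, 0.00094, 0, 0, 0, -0.1106, 0]]

```text
time: 7.88
eef_pos: [0.4423, 0.0912, 0.037]
tcp_rot: [-3.141, -0.0, 1.073]
wrist_force: [-0.7, -0.6, -1.0]
grip_width: 0.008
```

Request:
send_rows:
  steps:
    - [[-0.017, 0.00094, 0, 0, 0, -0.1106, 0], [-0.017, 0.00094, 0, 0, 0, -0.1106, 0], [-0.017, 0.00094, 0, 0, 0, -0.1106, 0], [-0.017, 0.00094, 0, 0, 0, -0.1106, 0], [-0.017, 0.00094, 0, 0, 0, -0.1106, 0], [-0.017, 0.00094, 0, 0, 0, -0.1106, 0], [-0.017, 0.00094, 0, 0, 0, -0.1106, 0], [0, 0, 0, 0, 0, 0, 0]]

```text
time: 8.55
eef_pos: [0.4308, -0.0266, 0.0375]
tcp_rot: [3.14, 0.002, 1.84]
wrist_force: [0.0, 0.2, -0.9]
grip_width: 0.0076
```

```bash
cat > mk.py <<'E'
from s import *
import sys
def marks(z=.066):
    s=snapshot("scene")[:,:,::-1].copy();cv2.imwrite("pics/last.png",s)
    b,g,r=[s[...,i].astype(int) for i in range(3)]
    m=(((r-np.maximum(b,g))>16)&((g-b)<20)).astype(np.uint8);m[:262]=0;m[295:]=0;m[:,:280]=0;m[:,325:]=0
    k,l,st_,ce=cv2.connectedComponentsWithStats(m);A=[]
    for i in range(1,k):
        w=onz("scene",*ce[i],z)[:2]-[.5777,.01725]
        if st_[i,4]>5 and .033<np.hypot(*w)<.041: A.append(np.degrees(np.arctan2(w[1],w[0])))
    A=np.array(A);print("marks",A.round(1),"phase mod60",(A%60).round(1))
st();marks()
E
python3 mk.py
```

```text
t 8.55 z 0.0375 r 0.1527 th 196.19 bar+180 195.42 F [ 0.   0.2 -0.9] axial 0.05 tau -0.033 Mz -0.005 g 0.0076
marks [-106.   -45.2   15.    76.3] phase mod60 [14.  14.8 15.  16.3]
```

Request:
send_rows:
  steps:
    - [[0.003, 0.002, 0.0003, 0, 0, 0, 0], [0, 0.004, 0, 0, 0, 0, 0], [0, 0.003, 0, 0, 0, 0, 0], [0, 0.002, 0, 0, 0, 0, 0], [0, 0.002, 0, 0, 0, 0, 0], [0, 0.002, 0, 0, 0, 0, 0], [0, 0.002, 0, 0, 0, 0, 0], [0, 0.001, 0, 0, 0, 0, 0]]

```text
time: 9.27
eef_pos: [0.4466, -0.0168, 0.0369]
tcp_rot: [3.141, 0.001, 1.84]
wrist_force: [0.3, -2.2, -0.2]
grip_width: 0.0075
```

```bash
python3 s.py
```

```text
t 9.27 z 0.0369 r 0.1348 th 194.08 bar+180 195.41 F [ 0.3 -2.2 -0.2] axial -0.27 tau 0.159 Mz -0.134 g 0.0075
```

Request:
send_rows:
  steps:
    - [[-0.0015, 0.001, 0, 0, 0, 0, 0], [0, 0.002, 0, 0, 0, 0, 0], [0, 0.002, 0, 0, 0, 0, 0], [0, 0.002, 0, 0, 0, 0, 0], [0, 0.002, 0, 0, 0, 0, 0], [0, 0.001, 0, 0, 0, 0, 0], [0, 0, 0, 0, 0, 0, 0]]

```text
time: 9.85
eef_pos: [0.4567, -0.0154, 0.0368]
tcp_rot: [3.141, 0.0, 1.84]
wrist_force: [0.1, 0.6, -0.2]
grip_width: 0.0071
```

```bash
python3 mk.py
```

```text
t 9.85 z 0.0368 r 0.1247 th 194.58 bar+180 195.43 F [ 0.1  0.6 -0.2] axial 0.21 tau -0.142 Mz -0.075 g 0.0071
marks [-106.   -44.9   15.3   76.3] phase mod60 [14.  15.1 15.3 16.3]
```

Request:
send_rows:
  steps:
    - [[0.006, 0.00014, 5e-05, 0, 0, 0.048, 0], [0.012, 0.00058, 0.0001, 0, 0, 0.096, 0], [0.012, 0.00058, 0.0001, 0, 0, 0.096, 0], [0.012, 0.00058, 0.0001, 0, 0, 0.096, 0], [0.012, 0.00058, 0.0001, 0, 0, 0.096, 0], [0.006, 0.00014, 5e-05, 0, 0, 0.048, 0], [0, 0, 0, 0, 0, 0, 0]]

```text
time: 10.48
eef_pos: [0.4547, 0.0446, 0.0364]
tcp_rot: [3.141, 0.0, 1.36]
wrist_force: [-0.1, -1.3, 0.9]
grip_width: 0.0076
```

```bash
python3 mk.py
```

```text
t 10.48 z 0.0364 r 0.126 th 166.9 bar+180 167.95 F [-0.1 -1.3  0.9] axial 0.18 tau 0.012 Mz -0.153 g 0.0076
marks [-69.9 -10.2  50.8] phase mod60 [50.1 49.8 50.8]
```

Request:
send_rows:
  steps:
    - [[0.0063, 0.0003, 5e-05, 0, 0, 0.05, 0], [0.0063, 0.0003, 5e-05, 0, 0, 0.05, 0], [0.0063, 0.0003, 5e-05, 0, 0, 0.05, 0], [0.0063, 0.0003, 5e-05, 0, 0, 0.05, 0], [0, 0, 0, 0, 0, 0, 0]]

```text
time: 10.95
eef_pos: [0.4622, 0.0678, 0.0359]
tcp_rot: [-3.141, 0.001, 1.161]
wrist_force: [-1.0, -0.7, 0.7]
grip_width: 0.0075
```

```bash
python3 s.py;python3 s.py
```

```text
t 10.95 z 0.0359 r 0.1263 th 155.79 bar+180 156.49 F [-1.  -0.7  0.7] axial -0.63 tau 0.024 Mz -0.111 g 0.0075
t 10.95 z 0.0359 r 0.1263 th 155.79 bar+180 156.49 F [-1.  -0.7  0.7] axial -0.63 tau 0.024 Mz -0.111 g 0.0075
```

Request:
send_rows:
  steps:
    - [[0.0063, 0.0003, 5e-05, 0, 0, 0.05, 0], [0.0063, 0.0003, 5e-05, 0, 0, 0.05, 0], [0.0063, 0.0003, 5e-05, 0, 0, 0.05, 0], [0.0063, 0.0003, 5e-05, 0, 0, 0.05, 0], [0, 0, 0, 0, 0, 0, 0]]

```text
time: 11.37
eef_pos: [0.4748, 0.0896, 0.0355]
tcp_rot: [-3.14, 0.001, 0.962]
wrist_force: [-2.3, -1.0, 0.3]
grip_width: 0.0074
```

```bash
python3 s.py
```

```text
t 11.37 z 0.0355 r 0.1263 th 144.35 bar+180 145.09 F [-2.3 -1.   0.3] axial -1.35 tau 0.144 Mz -0.128 g 0.0074
```

Request:
send_rows:
  steps:
    - [[0.0063, 0.0003, 5e-05, 0, 0, 0.05, 0], [0.0063, 0.0003, 5e-05, 0, 0, 0.05, 0], [0, 0, 0, 0, 0, 0, 0], [0, 0, 0, 0, 0, 0, 0]]

```text
time: 11.7
eef_pos: [0.483, 0.099, 0.0356]
tcp_rot: [-3.141, 0.0, 0.863]
wrist_force: [-1.3, -0.4, -0.3]
grip_width: 0.0075
```

```bash
python3 mk.py; python3 s.py
```

```text
t 11.7 z 0.0356 r 0.1257 th 138.69 bar+180 139.45 F [-1.3 -0.4 -0.3] axial -0.71 tau 0.058 Mz -0.086 g 0.0075
marks [-98.5 -36.6  82.5  23.3] phase mod60 [21.5 23.4 22.5 23.3]
t 11.75 z 0.0356 r 0.1257 th 138.69 bar+180 139.42 F [-0.4  0.8  0.3] axial -0.88 tau -0.118 Mz -0.074 g 0.0078
```

Request:
send_rows:
  steps:
    - [[0.0063, 0.0003, 5e-05, 0, 0, 0.05, 0], [0.0063, 0.0003, 5e-05, 0, 0, 0.05, 0], [0.0063, 0.0003, 5e-05, 0, 0, 0.05, 0], [0, 0, 0, 0, 0, 0, 0], [0, 0, 0, 0, 0, 0, 0]]

```text
time: 12.17
eef_pos: [0.497, 0.1122, 0.0356]
tcp_rot: [-3.142, -0.0, 0.713]
wrist_force: [-1.4, 0.8, -0.2]
grip_width: 0.008
```

```bash
python3 mk.py; python3 mk.py
```

```text
t 12.17 z 0.0356 r 0.1254 th 129.9 bar+180 130.83 F [-1.4  0.8 -0.2] axial -1.58 tau 0.025 Mz -0.045 g 0.008
marks [-107.3  -45.2   13.5   72.4] phase mod60 [12.7 14.8 13.5 12.4]
t 12.22 z 0.0356 r 0.1253 th 129.9 bar+180 130.8 F [-1.3  0.4  0.1] axial -1.14 tau 0.065 Mz -0.034 g 0.0073
marks [-106.8  -45.2   13.5   72.4] phase mod60 [13.2 14.8 13.5 12.4]
```

Request:
send_rows:
  steps:
    - [[0, -0.004, 0, 0, 0, 0, 0], [0, -0.008, 0, 0, 0, 0, 0], [0, -0.008, 0, 0, 0, 0, 0], [0, -0.008, 0, 0, 0, 0, 0], [0, 0, 0, 0, 0, 0, 0], [-0.0166, 0.0009, 0, 0, 0, -0.1093, 0], [-0.0166, 0.0009, 0, 0, 0, -0.1093, 0], [-0.0166, 0.0009, 0, 0, 0, -0.1093, 0]]

```text
time: 12.93
eef_pos: [0.4462, 0.0958, 0.0355]
tcp_rot: [-3.142, -0.0, 1.045]
wrist_force: [0.1, -0.4, 0.3]
grip_width: 0.0074
```

Request:
send_rows:
  steps:
    - [[-0.0166, 0.0009, 0, 0, 0, -0.1093, 0], [-0.0166, 0.0009, 0, 0, 0, -0.1093, 0], [-0.0166, 0.0009, 0, 0, 0, -0.1093, 0], [-0.0166, 0.0009, 0, 0, 0, -0.1093, 0], [-0.0166, 0.0009, 0, 0, 0, -0.1093, 0], [-0.0166, 0.0009, 0, 0, 0, -0.1093, 0], [-0.0166, 0.0009, 0, 0, 0, -0.1093, 0], [0, 0, 0, 0, 0, 0, 0]]

```text
time: 13.6
eef_pos: [0.431, -0.0188, 0.036]
tcp_rot: [3.14, 0.002, 1.803]
wrist_force: [0.8, -0.4, -1.6]
grip_width: 0.0078
```

```bash
python3 mk.py
```

```text
t 13.6 z 0.036 r 0.1504 th 193.39 bar+180 193.31 F [ 0.8 -0.4 -1.6] axial 0.69 tau 0.06 Mz -0.023 g 0.0078
marks [-107.3  -45.2   13.5   72.4] phase mod60 [12.7 14.8 13.5 12.4]
```

Request:
send_rows:
  steps:
    - [[0.0015, 0.003, 0.0002, 0, 0, 0, 0], [0, 0.004, 0, 0, 0, 0, 0], [0, 0.002, 0, 0, 0, 0, 0], [0, 0.002, 0, 0, 0, 0, 0], [0, 0.002, 0, 0, 0, 0, 0], [0, 0.002, 0, 0, 0, 0, 0], [0, 0.002, 0, 0, 0, 0, 0], [0, 0, 0, 0, 0, 0, 0]]

```text
time: 14.32
eef_pos: [0.4475, -0.0114, 0.0357]
tcp_rot: [3.14, 0.001, 1.803]
wrist_force: [-0.1, -0.4, -1.2]
grip_width: 0.0075
```

```bash
python3 s.py
```

```text
t 14.32 z 0.0357 r 0.1328 th 191.9 bar+180 193.31 F [-0.1 -0.4 -1.2] axial -0.2 tau 0.01 Mz -0.04 g 0.0075
```

Request:
send_rows:
  steps:
    - [[-0.0005, 0.002, 0, 0, 0, 0, 0], [0, 0.002, 0, 0, 0, 0, 0], [0, 0.002, 0, 0, 0, 0, 0], [0, 0.0018, 0, 0, 0, 0, 0], [0.0063, 0.0003, 5e-05, 0, 0, 0.05, 0], [0.0063, 0.0003, 5e-05, 0, 0, 0.05, 0], [0.0063, 0.0003, 5e-05, 0, 0, 0.05, 0], [0, 0, 0, 0, 0, 0, 0]]

```text
time: 14.98
eef_pos: [0.452, 0.0089, 0.0355]
tcp_rot: [3.14, 0.001, 1.653]
wrist_force: [0.0, -1.4, -0.5]
grip_width: 0.0076
```

```bash
python3 s.py
```

```text
t 14.98 z 0.0355 r 0.1256 th 183.23 bar+180 184.69 F [ 0.  -1.4 -0.5] axial -0.1 tau 0.017 Mz -0.161 g 0.0076
```

Request:
send_rows:
  steps:
    - [[0.0063, 0.0003, 5e-05, 0, 0, 0.05, 0], [0.0063, 0.0003, 5e-05, 0, 0, 0.05, 0], [0.0063, 0.0003, 5e-05, 0, 0, 0.05, 0], [0.0063, 0.0003, 5e-05, 0, 0, 0.05, 0], [0, 0, 0, 0, 0, 0, 0]]

```text
time: 15.4
eef_pos: [0.4527, 0.034, 0.0352]
tcp_rot: [3.141, 0.0, 1.454]
wrist_force: [1.1, -1.7, 0.6]
grip_width: 0.0073
```

```bash
python3 mk.py; python3 s.py
```

```text
t 15.4 z 0.0352 r 0.126 th 171.79 bar+180 173.31 F [ 1.1 -1.7  0.6] axial 1.32 tau 0.11 Mz -0.085 g 0.0073
marks [-64.9  -5.3  54.5] phase mod60 [55.1 54.7 54.5]
t 15.45 z 0.0352 r 0.126 th 171.88 bar+180 173.4 F [ 0.2 -0.9  0.6] axial 0.28 tau 0.019 Mz -0.095 g 0.0077
```

Request:
send_rows:
  steps:
    - [[0.0063, 0.0003, 5e-05, 0, 0, 0.05, 0], [0.0063, 0.0003, 5e-05, 0, 0, 0.05, 0], [0.0063, 0.0003, 5e-05, 0, 0, 0.05, 0], [0.0063, 0.0003, 5e-05, 0, 0, 0.05, 0], [0, 0, 0, 0, 0, 0, 0]]

```text
time: 15.87
eef_pos: [0.4582, 0.0584, 0.0348]
tcp_rot: [-3.141, 0.0, 1.255]
wrist_force: [-0.6, -1.2, 1.1]
grip_width: 0.0074
```

```bash
python3 mk.py; python3 s.py
```

```text
t 15.87 z 0.0348 r 0.1265 th 160.42 bar+180 161.88 F [-0.6 -1.2  1.1] axial -0.24 tau -0.011 Mz -0.178 g 0.0074
marks [-76.2 -16.2  42.8] phase mod60 [43.8 43.8 42.8]
t 15.92 z 0.0348 r 0.1265 th 160.54 bar+180 161.96 F [ 0.1 -1.   0.9] axial 0.36 tau 0.026 Mz -0.088 g 0.0074
```

Request:
send_rows:
  steps:
    - [[0.0063, 0.0003, 5e-05, 0, 0, 0.05, 0], [0.0063, 0.0003, 5e-05, 0, 0, 0.05, 0], [0.0063, 0.0003, 5e-05, 0, 0, 0.05, 0], [0.0063, 0.0003, 5e-05, 0, 0, 0.05, 0], [0, 0, 0, 0, 0, 0, 0]]

```text
time: 16.33
eef_pos: [0.4685, 0.0811, 0.0344]
tcp_rot: [-3.141, 0.0, 1.055]
wrist_force: [-1.6, -0.7, 0.4]
grip_width: 0.0076
```

```bash
python3 mk.py; python3 s.py
```

```text
t 16.33 z 0.0344 r 0.1268 th 149.14 bar+180 150.43 F [-1.6 -0.7  0.4] axial -1.01 tau 0.017 Mz -0.166 g 0.0076
marks [-87.  -25.9  91.   32.6] phase mod60 [33.  34.1 31.  32.6]
t 16.38 z 0.0344 r 0.1268 th 149.23 bar+180 150.51 F [-1.4 -0.2  1.4] axial -1.18 tau 0.079 Mz -0.032 g 0.0075
```

Request:
send_rows:
  steps:
    - [[0.0063, 0.0003, 5e-05, 0, 0, 0.05, 0], [0.0063, 0.0003, 5e-05, 0, 0, 0.05, 0], [0.0063, 0.0003, 5e-05, 0, 0, 0.05, 0], [0.0063, 0.0003, 5e-05, 0, 0, 0.05, 0], [0, 0, 0, 0, 0, 0, 0]]

```text
time: 16.8
eef_pos: [0.4823, 0.1005, 0.0338]
tcp_rot: [-3.14, 0.003, 0.854]
wrist_force: [-2.9, -4.2, 1.5]
grip_width: 0.0075
```

```bash
python3 mk.py; python3 s.py
```

```text
t 16.8 z 0.0338 r 0.1272 th 138.35 bar+180 138.92 F [-2.9 -4.2  1.5] axial 0.6 tau 0.271 Mz -0.371 g 0.0075
marks [-94.3 -32.9  83.   25.1] phase mod60 [25.7 27.1 23.  25.1]
t 16.85 z 0.0338 r 0.1272 th 138.43 bar+180 139.01 F [-4.3 -2.4  1.3] axial -1.68 tau 0.172 Mz -0.425 g 0.0075
```

Bite found: τ is about 0.2 N m at a collar turn of about 2.44 rad. Less than 0.2 rad of swing is left here before the knob side, so I'll ease off and take the next hole for the nip.

Request:
send_rows:
  steps:
    - [[-0.0063, 0.0003, 0, 0, 0, -0.05, 0], [-0.0063, 0.0003, 0, 0, 0, -0.05, 0], [0, 0, 0, 0, 0, 0, 0]]

```text
time: 17.1
eef_pos: [0.4761, 0.0908, 0.0345]
tcp_rot: [-3.141, -0.001, 0.956]
wrist_force: [-0.1, 0.5, -0.4]
grip_width: 0.0077
```

```bash
python3 mk.py
```

```text
t 17.1 z 0.0345 r 0.1259 th 143.57 bar+180 144.78 F [-0.1  0.5 -0.4] axial -0.37 tau -0.032 Mz 0.018 g 0.0077
marks [-94.3 -33.2  83.   24.8] phase mod60 [25.7 26.8 23.  24.8]
```

Request:
send_rows:
  steps:
    - [[0, -0.004, 0, 0, 0, 0, 0], [0, -0.008, 0, 0, 0, 0, 0], [0, -0.008, 0, 0, 0, 0, 0], [0, -0.008, 0, 0, 0, 0, 0], [0, 0, 0, 0, 0, 0, 0], [-0.0159, 0.0009, 0, 0, 0, -0.1053, 0], [-0.0159, 0.0009, 0, 0, 0, -0.1053, 0], [-0.0159, 0.0009, 0, 0, 0, -0.1053, 0]]

```text
time: 17.82
eef_pos: [0.4319, 0.0649, 0.0344]
tcp_rot: [-3.141, -0.0, 1.276]
wrist_force: [0.3, -0.4, -0.0]
grip_width: 0.0078
```

Request:
send_rows:
  steps:
    - [[-0.0159, 0.0009, 0, 0, 0, -0.1053, 0], [-0.0159, 0.0009, 0, 0, 0, -0.1053, 0], [-0.0159, 0.0009, 0, 0, 0, -0.1053, 0], [-0.0159, 0.0009, 0, 0, 0, -0.1053, 0], [-0.0159, 0.0009, 0, 0, 0, -0.1053, 0], [-0.0159, 0.0009, 0, 0, 0, -0.1053, 0], [-0.0159, 0.0009, 0, 0, 0, -0.1053, 0], [0, 0, 0, 0, 0, 0, 0]]

```text
time: 18.48
eef_pos: [0.4423, -0.0461, 0.0349]
tcp_rot: [3.14, 0.003, 2.006]
wrist_force: [0.7, 0.5, 0.5]
grip_width: 0.0074
```

```bash
python3 mk.py
```

```text
t 18.48 z 0.0349 r 0.1487 th 204.7 bar+180 204.95 F [0.7 0.5 0.5] axial 0.84 tau -0.105 Mz -0.074 g 0.0074
marks [-94.3 -32.5  83.   25. ] phase mod60 [25.7 27.5 23.  25. ]
```

Request:
send_rows:
  steps:
    - [[0.001, 0.003, 0, 0, 0, 0, 0], [0, 0.003, 0, 0, 0, 0, 0], [0, 0.002, 0, 0, 0, 0, 0], [0, 0.002, 0, 0, 0, 0, 0], [0, 0.002, 0, 0, 0, 0, 0], [0, 0.002, 0, 0, 0, 0, 0], [0, 0.001, 0, 0, 0, 0, 0], [0, 0, 0, 0, 0, 0, 0]]

```text
time: 19.2
eef_pos: [0.4486, -0.0373, 0.033]
tcp_rot: [-3.132, -0.001, 2.005]
wrist_force: [-9.2, -6.6, 1.0]
grip_width: 0.0073
```

```bash
python3 mk.py
```

```text
t 19.2 z 0.033 r 0.1394 th 202.46 bar+180 204.89 F [-9.2 -6.6  1. ] axial -11.07 tau 0.288 Mz -0.07 g 0.0073
marks [-94.3 -32.5  83.   24.8] phase mod60 [25.7 27.5 23.  24.8]
```

Request:
send_rows:
  steps:
    - [[0, -0.003, 0, 0, 0, 0, 0], [-0.002, -0.002, 0, 0, 0, 0, 0], [-0.0015, 0, 0, 0, 0, 0, 0], [0, 0, 0, 0, 0, 0, 0], [0, 0, 0, 0, 0, 0, 0]]

```text
time: 19.67
eef_pos: [0.4514, -0.0421, 0.0348]
tcp_rot: [3.14, 0.0, 2.006]
wrist_force: [-0.6, 0.1, -0.5]
grip_width: 0.0075
```

```bash
python3 mk.py;python3 - <<'E'
from h import *
b=cv2.imread("pics/last.png");cv2.imwrite("pics/c5.png",cv2.resize(b[225:300,275:375],(800,600),interpolation=3))
E
```

```text
t 19.67 z 0.0348 r 0.1387 th 204.78 bar+180 204.94 F [-0.6  0.1 -0.5] axial -0.48 tau 0.045 Mz 0.086 g 0.0075
marks [-94.3 -32.9  83.   24.8] phase mod60 [25.7 27.1 23.  24.8]
```

View pics/c5.png

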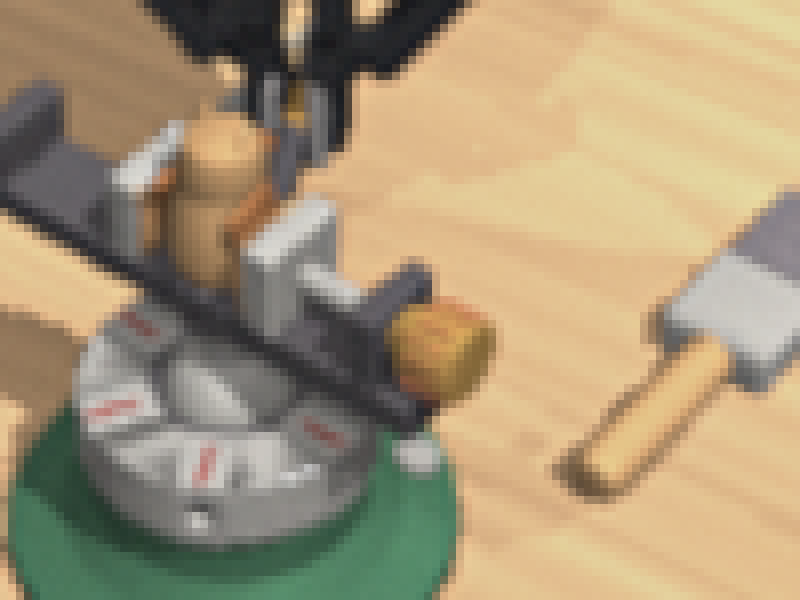

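Request:
send_rows:
  steps:
    - [[0.0012, 0, 0, 0, 0, 0, 0], [0, 0.002, 0, 0, 0, 0, 0], [0, 0.002, 0, 0, 0, 0, 0], [0, 0.001, 0, 0, 0, 0, 0], [0, 0, 0, 0, 0, 0, 0]]

```text
time: 20.13
eef_pos: [0.4551, -0.0388, 0.0346]
tcp_rot: [3.141, 0.0, 2.006]
wrist_force: [-0.2, 0.5, -1.6]
grip_width: 0.0076
```

```bash
python3 s.py
```

```text
t 20.13 z 0.0346 r 0.134 th 204.16 bar+180 204.95 F [-0.2  0.5 -1.6] axial 0.05 tau -0.112 Mz -0.041 g 0.0076
```

Sliding in freely now. I'll go deeper and take up the slack.

Request:
send_rows:
  steps:
    - [[0, 0.002, 0, 0, 0, 0, 0], [0, 0.002, 0, 0, 0, 0, 0], [0, 0.002, 0, 0, 0, 0, 0], [0, 0.002, 0, 0, 0, 0, 0], [0, 0.001, 0, 0, 0, 0, 0], [0, 0, 0, 0, 0, 0, 0]]

```text
time: 20.63
eef_pos: [0.4631, -0.035, 0.0345]
tcp_rot: [3.141, 0.0, 2.006]
wrist_force: [0.8, 0.2, -0.2]
grip_width: 0.0074
```

```bash
python3 mk.py
```

```text
t 20.63 z 0.0345 r 0.1252 th 204.07 bar+180 204.95 F [ 0.8  0.2 -0.2] axial 0.77 tau 0.038 Mz 0.022 g 0.0074
marks [-94.3 -32.5  83.   25.3] phase mod60 [25.7 27.5 23.  25.3]
```

Request:
send_rows:
  steps:
    - [[0.0063, 0.0003, 5e-05, 0, 0, 0.05, 0], [0.0063, 0.0003, 5e-05, 0, 0, 0.05, 0], [0.0038, 0.0002, 3e-05, 0, 0, 0.03, 0], [0, 0, 0, 0, 0, 0, 0], [0, 0, 0, 0, 0, 0, 0]]

```text
time: 21.1
eef_pos: [0.458, -0.0212, 0.0347]
tcp_rot: [3.141, 0.004, 1.875]
wrist_force: [1.6, -4.7, -0.1]
grip_width: 0.0075
```

```bash
python3 mk.py;python3 mk.py
```

```text
t 21.1 z 0.0347 r 0.125 th 197.3 bar+180 197.42 F [ 1.6 -4.7 -0.1] axial 0.12 tau 0.228 Mz -0.394 g 0.0075
marks [-95.  -33.5  82.6  24.2] phase mod60 [25.  26.5 22.6 24.2]
t 21.15 z 0.0347 r 0.125 th 197.28 bar+180 197.42 F [ 1.1 -4.8 -0.5] axial -0.41 tau 0.193 Mz -0.414 g 0.0075
marks [-95.  -33.8  82.6  24.4] phase mod60 [25.  26.2 22.6 24.4]
```

Request:
send_rows:
  steps:
    - [[0.0038, 0.0002, 3e-05, 0, 0, 0.04, 0], [0.0038, 0.0002, 3e-05, 0, 0, 0.04, 0], [0, 0, 0, 0, 0, 0, 0], [0, 0, 0, 0, 0, 0, 0]]

```text
time: 21.53
eef_pos: [0.456, -0.0138, 0.0346]
tcp_rot: [3.141, 0.003, 1.795]
wrist_force: [0.5, -5.8, -0.5]
grip_width: 0.0071
```

```bash
python3 mk.py;python3 mk.py
```

```text
t 21.53 z 0.0346 r 0.125 th 193.8 bar+180 192.85 F [ 0.5 -5.8 -0.5] axial -0.83 tau 0.26 Mz -0.454 g 0.0071
marks [-95.8 -35.   81.4  23.5] phase mod60 [24.2 25.  21.4 23.5]
t 21.58 z 0.0346 r 0.1249 th 193.8 bar+180 192.85 F [ 0.1 -5.5  1.7] axial -1.12 tau 0.217 Mz -0.452 g 0.0072
marks [-95.8 -35.   81.4  23.5] phase mod60 [24.2 25.  21.4 23.5]
```

Request:
send_rows:
  steps:
    - [[0.0063, 0.0003, 5e-05, 0, 0, 0.05, 0], [0.0063, 0.0003, 5e-05, 0, 0, 0.05, 0], [0, 0, 0, 0, 0, 0, 0], [0, 0, 0, 0, 0, 0, 0]]

```text
time: 21.97
eef_pos: [0.4537, -0.0016, 0.0344]
tcp_rot: [-3.141, 0.004, 1.695]
wrist_force: [-0.2, -6.6, 0.5]
grip_width: 0.0072
```

```bash
python3 mk.py;python3 mk.py
```

```text
t 21.97 z 0.0344 r 0.125 th 188.08 bar+180 187.1 F [-0.2 -6.6  0.5] axial -1.0 tau 0.283 Mz -0.527 g 0.0072
marks [-101.5  -39.8   76.6   19.1] phase mod60 [18.5 20.2 16.6 19.1]
t 22.02 z 0.0343 r 0.125 th 188.09 bar+180 187.1 F [-0.5 -5.3  1. ] axial -1.12 tau 0.151 Mz -0.5 g 0.0076
marks [-101.7  -39.8   76.4   18.9] phase mod60 [18.3 20.2 16.4 18.9]
```

```bash
cat > av.py <<'E'
from s import *
T=[];L=[]
for i in range(12):
    snapshot("top");s=read_state();p=np.array(s["eef_pos"]);d=p[:2]-C;F=s["wrist_force"]
    T.append([d[0]*F[1]-d[1]*F[0],s["ft_torque"][2]])
T=np.array(T);print("force part, twist",T.mean(0).round(3),"tau",T.sum(1).mean().round(3),"+-",(T.sum(1).std()/12**.5).round(3))
E
python3 av.py; python3 mk.py
```

```text
force part, twist [ 0.831 -0.475] tau 0.356 +- 0.017
t 22.67 z 0.0343 r 0.125 th 188.1 bar+180 187.1 F [-0.6 -7.3  1.6] axial -1.51 tau 0.372 Mz -0.52 g 0.0076
marks [-101.5  -39.4   76.4   18.9] phase mod60 [18.5 20.6 16.4 18.9]
```

Request:
send_rows:
  steps:
    - [[0.0056, 0.0003, 5e-05, 0, 0, 0.045, 0], [0.0056, 0.0003, 5e-05, 0, 0, 0.045, 0], [0, 0, 0, 0, 0, 0, 0], [0, 0, 0, 0, 0, 0, 0]]

```text
time: 23.05
eef_pos: [0.4526, 0.0092, 0.0341]
tcp_rot: [-3.141, 0.005, 1.604]
wrist_force: [-1.5, -8.3, 0.7]
grip_width: 0.0075
```

```bash
python3 av.py; python3 mk.py
```

```text
force part, twist [ 0.954 -0.577] tau 0.377 +- 0.016
t 23.65 z 0.0341 r 0.125 th 183.14 bar+180 181.91 F [-1.4 -7.5  1.4] axial -1.62 tau 0.398 Mz -0.533 g 0.0074
marks [-104.   -42.7   72.7   15.6] phase mod60 [16.  17.3 12.7 15.6]
```

Request:
send_rows:
  steps:
    - [[0.0056, 0.0003, 5e-05, 0, 0, 0.045, 0], [0.0056, 0.0003, 5e-05, 0, 0, 0.045, 0], [0, 0, 0, 0, 0, 0, 0], [0, 0, 0, 0, 0, 0, 0]]

```text
time: 24.03
eef_pos: [0.4524, 0.0202, 0.0338]
tcp_rot: [-3.14, 0.006, 1.514]
wrist_force: [-2.5, -8.2, 1.5]
grip_width: 0.0076
```

```bash
python3 av.py; python3 mk.py
```

```text
force part, twist [ 1.079 -0.615] tau 0.464 +- 0.02
t 24.63 z 0.0338 r 0.1251 th 178.11 bar+180 176.74 F [-1.4 -8.7  1.5] axial -0.9 tau 0.521 Mz -0.568 g 0.0075
marks [-109.3  -46.2   11.4] phase mod60 [10.7 13.8 11.4]
```

Request:
send_rows:
  steps:
    - [[0.0031, 0.0002, 2e-05, 0, 0, 0.025, 0], [0, 0, 0, 0, 0, 0, 0], [0, 0, 0, 0, 0, 0, 0]]

```text
time: 24.93
eef_pos: [0.4525, 0.0231, 0.0337]
tcp_rot: [-3.14, 0.006, 1.489]
wrist_force: [-2.6, -10.1, 1.1]
grip_width: 0.0074
```

```bash
python3 av.py; python3 mk.py
```

```text
force part, twist [ 1.156 -0.65 ] tau 0.506 +- 0.016
t 25.53 z 0.0337 r 0.1251 th 176.76 bar+180 175.3 F [-2.3 -9.1  1.4] axial -1.54 tau 0.57 Mz -0.586 g 0.0076
marks [-48.5  67.8  10.3] phase mod60 [11.5  7.8 10.3]
```

Request:
send_rows:
  steps:
    - [[-0.0056, 0.0002, 0, 0, 0, -0.045, 0], [-0.0056, 0.0002, 0, 0, 0, -0.045, 0], [-0.0025, 0, 0, 0, 0, -0.02, 0], [0, 0, 0, 0, 0, 0, 0], [0, 0, 0, 0, 0, 0, 0]]

```text
time: 26.0
eef_pos: [0.4524, 0.0112, 0.0337]
tcp_rot: [-3.14, 0.001, 1.599]
wrist_force: [-3.8, -4.8, 1.7]
grip_width: 0.0078
```

```bash
python3 mk.py; python3 s.py
```

```text
t 26.0 z 0.0337 r 0.1251 th 182.2 bar+180 181.64 F [-3.8 -4.8  1.7] axial -3.95 tau 0.229 Mz -0.357 g 0.0078
marks [-109.5  -47.7   67.8   10.3] phase mod60 [10.5 12.3  7.8 10.3]
t 26.05 z 0.0337 r 0.1251 th 182.17 bar+180 181.65 F [-3.6 -4.8  2.3] axial -3.71 tau 0.215 Mz -0.366 g 0.0078
```

Request:
send_rows:
  steps:
    - [[-0.0056, -0.0005, 0, 0, 0, -0.045, 0], [-0.005, -0.0005, 0, 0, 0, -0.04, 0], [0, 0, 0, 0, 0, 0, 0], [0, 0, 0, 0, 0, 0, 0]]

```text
time: 26.38
eef_pos: [0.4533, 0.0018, 0.034]
tcp_rot: [3.141, -0.001, 1.685]
wrist_force: [0.1, -1.0, 0.3]
grip_width: 0.0078
```

```bash
python3 mk.py; python3 s.py
```

```text
t 26.38 z 0.034 r 0.1249 th 186.54 bar+180 186.54 F [ 0.1 -1.   0.3] axial -0.05 tau 0.081 Mz -0.048 g 0.0078
marks [-109.5  -47.5   68.3   11. ] phase mod60 [10.5 12.5  8.3 11. ]
t 26.43 z 0.034 r 0.1249 th 186.55 bar+180 186.56 F [ 0.1 -0.9  0.9] axial -0.05 tau -0.013 Mz -0.122 g 0.0075
```

Request:
send_rows:
  steps:
    - [[0, -0.004, 0, 0, 0, 0, 0], [0, -0.008, 0, 0, 0, 0, 0], [0, -0.01, 0, 0, 0, 0, 0], [0, -0.012, 0, 0, 0, 0, 0], [0, -0.01, 0, 0, 0, 0.04, 0], [0, 0, -0.015, 0, 0, 0.04, 0], [0, 0, -0.02, 0, 0, 0, 0], [0, 0, -0.02, 0, 0, 0, 0]]

```text
time: 27.1
eef_pos: [0.4063, -0.0033, 0.0886]
tcp_rot: [-3.138, -0.001, 1.606]
wrist_force: [1.3, -0.3, -0.6]
grip_width: 0.0078
```

```bash
python3 s.py; python3 -c "
from h import *
print(pose()[0],pose()[1].as_euler('xyz'))"
```

```text
t 27.1 z 0.0886 r 0.1722 th 186.42 bar+180 182.0 F [ 1.3 -0.3 -0.6] axial 1.28 tau 0.073 Mz 0.004 g 0.0078
[ 0.40629967 -0.00326708  0.08861982] [-3.13778419e+00 -1.06672157e-03  1.60577215e+00]
```

Request:
send_rows:
  steps:
    - [[0.015, 0, 0, 0, 0, 0, 0], [0.03, 0, 0, 0, 0, 0, 0], [0.03, 0, 0, 0, 0, 0, 0], [0.03, 0, 0, 0, 0, 0, 0], [0.03, 0, 0, 0, 0, 0, 0], [0.03, 0, 0, 0, 0, 0, 0], [0.03, 0.005, 0, 0, 0, 0, 0], [0.03, 0.015, 0, 0, 0, 0, 0]]

```text
time: 27.77
eef_pos: [0.4171, 0.2223, 0.0882]
tcp_rot: [-3.137, 0.001, 1.607]
wrist_force: [0.6, -0.7, -0.3]
grip_width: 0.0074
```

Request:
send_rows:
  steps:
    - [[0.03, 0.02, 0, 0, 0, 0, 0], [0.03, 0.02, 0, 0, 0, 0, 0], [0.015, 0.02, 0, 0, 0, 0, 0], [0.006, 0.015, 0, 0, 0, 0, 0], [0, 0.006, 0, 0, 0, 0, 0], [0, 0, 0, 0, 0, 0, 0]]

```text
time: 28.27
eef_pos: [0.4995, 0.3052, 0.0884]
tcp_rot: [-3.141, 0.001, 1.606]
wrist_force: [0.5, -0.9, 0.3]
grip_width: 0.0075
```

```bash
python3 -c "
from h import *
p,R=pose();print(p,R.as_euler('xyz'))
a=snapshot('top')[:,:,::-1];b=snapshot('scene')[:,:,::-1]
cv2.imwrite('pics/top6.png',a);cv2.imwrite('pics/scene6.png',b)
cv2.imwrite('pics/c6.png',np.hstack([cv2.resize(a[190:290,155:255],(400,400),interpolation=3),cv2.resize(b[260:360,380:480],(400,400),interpolation=3)]))
d=R.apply([0,1,0]);g=p+[0,0,.0176]
for n in('top','scene'):print(n,proj(n,g+d*.095),proj(n,g+d*.045),proj(n,g-d*.045))
"
```

```text
[0.49948922 0.30516774 0.08836824] [-3.14079321e+00  6.06485941e-04  1.60576144e+00]
top [196.18048815 202.85303586] [196.18680768 226.09291271] [196.15308671 268.63983652]
scene [411.90554895 316.70023758] [420.8749795 301.1517074] [435.60319684 275.57755368]
```

View pics/c6.png

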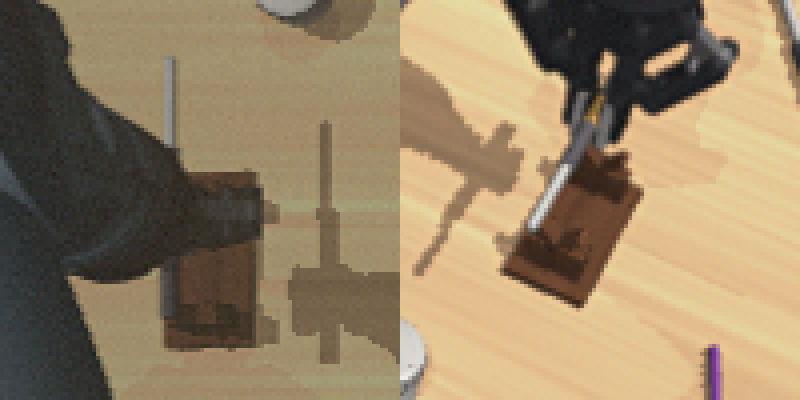

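Request:
send_rows:
  steps:
    - [[0.0033, 0, 0.008, 0, 0, 0, 0], [0, 0, 0.012, 0, 0, 0, 0], [0, 0, 0.012, 0, 0, 0, 0], [0, 0, 0.012, 0, 0, 0, 0], [0, 0, 0.01, 0, 0, 0, 0], [0, 0, 0.006, 0, 0, 0, 0], [0, 0, 0.003, 0, 0, 0, 0], [0, 0, 0, 0, 0, 0, 0]]

```text
time: 29.03
eef_pos: [0.4985, 0.3085, 0.0252]
tcp_rot: [-3.14, 0.001, 1.606]
wrist_force: [-0.4, 0.0, -0.2]
grip_width: 0.0073
```

```bash
python3 s.py; python3 -c "
from h import *
print(pose()[0])"
```

```text
t 29.03 z 0.0252 r 0.3029 th 105.1 bar+180 182.01 F [-0.4  0.  -0.2] axial -0.36 tau 0.101 Mz -0.003 g 0.0073
[0.49851311 0.30845967 0.02520147]
```

Request:
send_rows:
  steps:
    - [[0, 0.001, 0.001, 0, 0, 0, 0], [0, 0, 0.001, 0, 0, 0, 0], [0, 0, 0.0005, 0, 0, 0, 0], [0, 0, 0, 0, 0, 0, 0]]

```text
time: 29.37
eef_pos: [0.5012, 0.3091, 0.0242]
tcp_rot: [3.14, -0.0, 1.606]
wrist_force: [0.6, -0.6, 0.8]
grip_width: 0.0075
```

```bash
python3 s.py; python3 -c "
from h import *
print(pose()[0])"
```

```text
t 29.37 z 0.0242 r 0.3029 th 104.58 bar+180 182.01 F [ 0.6 -0.6  0.8] axial 0.55 tau -0.126 Mz -0.006 g 0.0075
[0.50118037 0.30910494 0.02421688]
```

Request:
send_rows:
  steps:
    - [[0, -0.001, 0.0008, 0, 0, 0, 0], [0, 0, 0.0008, 0, 0, 0, 0], [0, 0, 0, 0, 0, 0, 0], [0, 0, 0, 0, 0, 0, 0]]

```text
time: 29.7
eef_pos: [0.5012, 0.309, 0.0239]
tcp_rot: [3.138, -0.0, 1.606]
wrist_force: [-0.1, -2.4, 9.5]
grip_width: 0.0074
```

```bash
python3 s.py; python3 -c "
from h import *
print(pose()[0])"
```

```text
t 29.7 z 0.0239 r 0.3028 th 104.57 bar+180 182.0 F [-0.1 -2.4  9.5] axial -0.12 tau 0.186 Mz -0.018 g 0.0074
[0.50122239 0.30903346 0.02391441]
```

Request:
send_rows:
  steps:
    - [[0, 0, 0, 0, 0, 0, 0.1], [0, 0, 0, 0, 0, 0, 0.2], [0, 0, 0, 0, 0, 0, 0.4], [0, 0, 0, 0, 0, 0, 0.5], [0, 0, 0, 0, 0, 0, 0.5], [0, 0, -0.005, 0, 0, 0, 0.5], [0, 0, -0.01, 0, 0, 0, 0.5], [0, 0, -0.015, 0, 0, 0, 0.5]]
  squeeze: 20

```text
time: 30.37
eef_pos: [0.4982, 0.3084, 0.0515]
tcp_rot: [-3.139, 0.001, 1.606]
wrist_force: [-0.1, -0.3, -0.4]
grip_width: 0.0429
```

Request:
send_rows:
  steps:
    - [[0, 0, -0.02, 0, 0, 0, 0.5], [0, 0, -0.02, 0, 0, 0, 0.5], [0, 0, -0.02, 0, 0, 0, 0.5], [0, 0, -0.02, 0, 0, 0, 0.5], [0, -0.03, -0.01, 0, 0, 0, 0.5], [0.02, -0.04, 0, 0, 0, 0, 0.5], [0.03, -0.04, 0, 0, 0, 0, 0.5], [0.03, -0.02, 0, 0, 0, 0, 0.5]]

```text
time: 31.03
eef_pos: [0.3733, 0.3775, 0.1431]
tcp_rot: [-3.141, 0.0, 1.605]
wrist_force: [0.6, 0.1, 0.1]
grip_width: 0.0428
```

```bash
python3 - <<'E'
from m import *
a=snapshot("top")[:,:,::-1].copy();b=snapshot("scene")[:,:,::-1].copy()
cv2.imwrite("pics/top7.png",a);cv2.imwrite("pics/scene7.png",b)
o=np.vstack([np.hstack([cv2.resize(a[195:295,155:255],(400,300)),cv2.resize(b[280:360,380:480],(400,300))]),np.hstack([cv2.resize(a[150:340,270:530],(400,300)),cv2.resize(b[200:330,250:400],(400,300))])])
cv2.imwrite("pics/c7.png",o)
a0=cv2.imread("pics/top0.png")
for im in(a0,a):
    h=cv2.cvtColor(im[235:265,190:220],cv2.COLOR_BGR2HSV);m=cv2.inRange(h,(15,110,100),(30,255,255));ys,xs=np.nonzero(m);print("band",xs.mean()+190,ys.mean()+235,len(xs))
E
python3 mk.py
```

```text
band 202.5 251.73684210526315 38
band 202.46153846153845 250.3846153846154 39
t 31.13 z 0.1431 r 0.4187 th 119.23 bar+180 182.38 F [ 0.1 -0.2  0.7] axial 0.06 tau 0.03 Mz 0.011 g 0.0428
marks [-109.5  -47.7   68.4   11.1] phase mod60 [10.5 12.3  8.4 11.1]
```

View pics/c7.png

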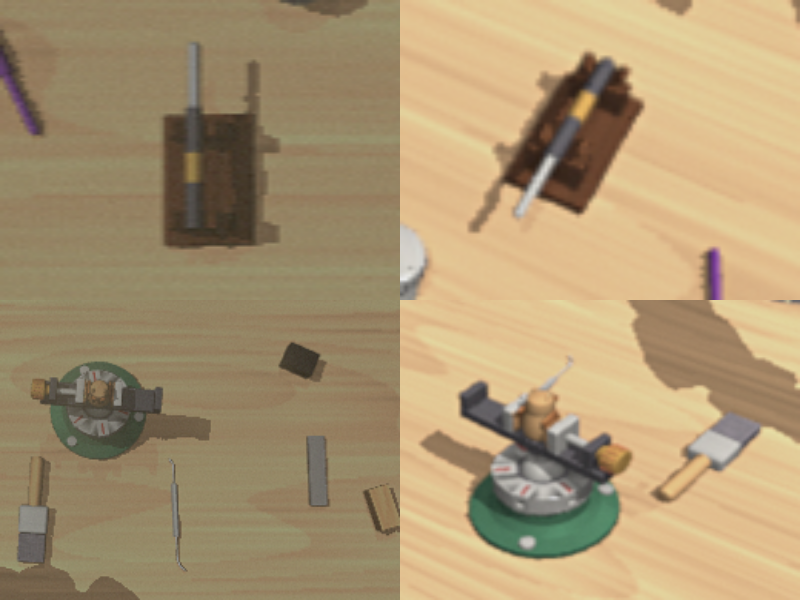

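The bar lies in both Vs, with its band at (202.5,250.4), about 2.5 mm forward of where it started. The collar hasn't moved since the nip, and the jaw, owl and bystanders look undisturbed. Handing in.

```bash
python3 -c "
from workcell import *
print(finish_job())"
```

```text
the job is handed in; nothing more can be done
None
```

The collar is nipped up to about 0.5 N m, the tommy bar is back in its rest, and I handed the job in at about 31 s of the 72 s allowed.

- **Bar:** I took the steel one from the rest, leaving the purple one and the larger one where they lay.
- **Tightening:** It took four hole positions. The collar bit at roughly 2.3 rad and ended about 2.7 rad clockwise of where it started.
- **Torque:** The last averaged reading, force moment plus hand twist, was 0.506 ± 0.016 N m. Single readings scattered by about ±0.1, so I relied on averages. One intermediate average (0.377) was lower than the collar's angle implied, by roughly 0.05 N m.
- **Final checks:** The collar's red marks stayed put after I released it. The bar lies in both Vs about 2.5 mm forward of its first position. In the last pictures the jaw, the owl and the things in view looked undisturbed.
- **What went wrong:** The fourth insertion first missed the hole and pressed on the collar with about 11 N. I backed off, corrected the sideways offset, and it then slid in freely.

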